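# Clear a sheared T-bolt from a fixture slot

## Task

A sheared bolt head is lodged in the T-slot of the fixture bed: let the scraper's foot down into the slot through the entry pocket in the cover strips, feeling for it with light pressure, and push the scrap along the slot with it until it drops out of the open end into the chip tray. Then stand the scraper upright in the middle of its square rest plate, where it must stay standing still by itself. Do not force the tool against the bed, do not let it topple, and leave the other things where they are.

Things in the scene. Friction and masses are not known exactly. Their poses are not given: they have to be found in the camera images.
- bed: Fixture bed of plain steel, fixed: 220 long (x) x 90 wide x 52 high mm. Origin on the table under its middle, z up. A T-slot runs along x at y = 0: floor at z = 32; wide part 30 wide, z = 32 to 44; above it two dark steel cover strips leave a 14 wide neck, z = 44 to 52. Wide part filled from x = -110 to -76; slot open at x = +110.
- strips_area (a point): Middle of the stretch, at strip top height (z = 52, x = -40 of the bed), where the strips have the entry pocket: a cut-out 32 long (x) x 36 wide mm through which the foot can go down into the wide part. The strips shift along x between jobs, which no reading shows: the pocket's centre lies up to 20 mm either way along x from this point. Find it by feel or sight.
- spring_balls (a point): Point on the slot's middle line at x = +85 of the bed, 36.5 above the table. Here two spring balls stand 3.5 mm out of the side walls of the wide part and hold the scrap back: it takes roughly 5 to 15 N to drive it past; the scraper's foot goes between them.
- tray (a point): Middle of the chip tray's floor, 3 mm above the table. The tray is fixed to the bed beyond the slot's open end: x = 110 to 206 mm of the bed, y = -45 to 45, walls 16 high on its three outer sides, none towards the slot.
- scraper_grip (a point): Handle centre of the T-slot scraper, a loose top-heavy hand tool of about 220 g standing upright on the rest plate. From its underside up: steel foot 22 x 22 x 8 mm, stem 8 x 8 up to 40, black handle 24 x 24 from 40 to 88. This point is on the axis, 64 up; z up the tool, x and y along the sides of handle and foot. The foot has 4 mm of height play under the strips.
- scrap_center (a point): The scrap, a sheared T-bolt, steel, about 70 g: round head 26 dia x 8 mm lying on the slot floor under the strips, between pocket and open end, and a stub 10 dia x 8 standing up in the neck. This point is on its axis, 6 above its underside. It cannot be lifted out past the strips.
- rest: Square steel rest plate 80 x 80 x 8 mm, fixed to the table, on which the scraper stands at first; origin at the centre of its underside, its top 8 higher.
- oil_bottle: Bystander: small cream drip oil bottle with a red nozzle, 38 dia x 112 high mm, loose on the table; origin at the centre of its underside.
- gear: Bystander: steel spur gear lying flat, 60 dia x 20 mm, loose on the table; origin at the centre of its underside.
- v_block: Bystander: steel V block 40x45x36 mm, loose on the table; origin at the centre of its underside.
- flange: Bystander: turned steel flange 42 dia x 16 mm, loose on the table; origin at the centre of its underside.
- hex_key: Bystander: small bent hex key 24x67x5 mm, loose on the table; origin at the centre of its underside.
- setting_block: Bystander: steel block with three holes in its top, 25x75x50 mm, loose on the table; origin at the centre of its underside.

How it is judged:
By the outcome, as a careful person would: the job done as asked, in the order asked, and still so for the second after the job is handed in, with the robot touching nothing.
It also fails if it takes over 67 s, if anything falls off the work surface, if the arm or the gripper's body presses on something with over 40 N, if the wrist force passes 120 N, or if a joint passes its speed limit or range.

## Robot

A 6-joint arm with a two-finger parallel gripper is mounted at the origin on the work surface; the furniture and walls round the work are solid. World frame = base frame: x ahead of the robot, y to its left, z up, the work surface at z = 0. Lengths are in mm, angles in rad, forces in N, time in s.
With the tool pointing down it reaches from about 400 to 925 mm from the base axis. Payload 12.5 kg.
Tool frame: the origin (TCP) lies between the finger pads; the fingertips stand 19 mm ahead of it and the grasp point (between the pads) is the TCP (env.tips_ahead is the distance from the TCP to the fingertips, in mm); z points along the fingers, y is the line along which they close (so a half turn about z gives the same grasp; the last joint's range is limited). The gripper opens to 95 mm and grips with 3 to 60 N. Pads are 20 mm wide; open, the fingers measure 119 mm over their backs; the gripper's body (75 mm by 180 mm) begins 59 mm behind the grasp point.
Start: joints at [-1.266, 0.491, 1.559, -0, 1.092, -0.106], TCP at [249.613, -573.008, 233.661] pointing down, gripper open.
Joint ranges: [-3.1, 3.1], [-0.84, 2.19], [0.05, 2.79], [-1.13, 4.28], [0.06, 2.93], [-2.69, 2.69]. Speed limits (rad/s): [2.22, 2.22, 2.79, 3.14, 3.14, 3.14].

## Interface

Orientations are given as [roll, pitch, yaw] about the fixed x, y, z axes, in that order (R = Rz(yaw) Ry(pitch) Rx(roll)).
In Python, from cell import env gives the robot as it stands.
- The arm moves only by the shell command python3 -m crank 'ROWS'. ROWS is JSON, a list of rows, each a list of 5 numbers: the shift along the tool's x, y, z in mm, then the turn about the tool's z in degrees, then the finger opening in mm, from 0 to 95.1. In form: [[dx, dy, dz, yaw, grip], ...]. A call has 1 to 10 rows; each row is the pose to reach, as a shift and turn from the pose commanded when the call began, along the tool's axes at that moment; what a row does not reach only later rows make up. A row lasts 1/12 s, in which the tool goes at most 41.7 mm and 7.16 degrees, less where a joint would pass 70% of its speed; a pose out of reach is approached as far as the arm can. A call with a gripper value outside its range is refused whole. The fingers move at their own pace and stop on an object; the grip force is fixed at half the most. Time passes only in rows, so rows that repeat a pose let the fingers close. It gives the time, the measured TCP pose, the force, the opening and the grip force at its end, in the units of the state.
- env.state(): the state, without advancing time (a new reading comes with each control period).
- env.read_camera(name): name is "side" or "top"; returns a dict with "img" (480x640x3 uint8, blue, green, red), "K" (3x3 intrinsics, pixels), "pose" (4x4, takes a point from camera to world coordinates). Camera axes: x right, y down, z forward; pixel columns grow to the right and rows downward; lengths in mm; the calibration is good to about 2 mm. A picture is of the moment at which its call begins. There is no depth.
- env.job_done(): hands the job in; it is judged then, once.
The state is a dict: "t": time; "joints": joint angles; "qvel": joint speeds; "tau": joint torques, N m; "eef_pos": TCP position; "tcp_rot": TCP orientation; "ft_force": force on the tool from outside, world axes, zero at the start; "moment": the same for the moment, N m; "opening": opening from 0.0 (shut) to 1.0 (fully open); "grip_force": force on a finger pad.
Only numpy, scipy, OpenCV 4.12 (cv2) and the standard library are available. Lean on these libraries where they do the work, as an engineer would, in place of code of your own. Each camera call takes 0.05 s, during which the arm holds its last target. There are 200 camera calls.

## Working session

There is one attempt and no reset: what is moved stays moved. The work goes in short steps, Python scripts to look and compute and a shell command to move; the robot and the scene stay as the last step left them, time stands still between calls to the robot, and variables do not carry over. Pictures are saved under pics/ and viewed, at most 10 in all, crops included, and the job is handed in when it is done.

```bash
mkdir -p pics; ls; python3 - <<'E'
from cell import env
import cv2
for n in("top","side"):
    c=env.read_camera(n); cv2.imwrite(f"pics/{n}0.png",c["img"]); print(n,c["K"].tolist(),c["pose"].round(4).tolist())
s=env.state();print({k:s[k] for k in("t","eef_pos","tcp_rot","ft_force","opening")})
E
```

```text
pics
top [[436.2185452164696, 0.0, 317.67390914323767], [0.0, 436.2185452164696, 238.93102813365712], [0.0, 0.0, 1.0]] [[0.0173, -0.9909, 0.1338, 461.5281], [-0.9995, -0.0134, 0.0302, -21.0064], [-0.0281, -0.1343, -0.9905, 1044.9805], [0.0, 0.0, 0.0, 1.0]]
side [[616.2988313901161, 0.0, 331.92332940736304], [0.0, 616.2988313901161, 224.59347545281568], [0.0, 0.0, 1.0]] [[-0.9546, -0.1711, 0.2438, 247.2148], [-0.2974, 0.5032, -0.8114, 1216.4576], [0.0161, -0.8471, -0.5312, 863.4131], [0.0, 0.0, 0.0, 1.0]]
{'t': 0.1, 'eef_pos': array([ 249.57383748, -572.80470123,  233.15278937]), 'tcp_rot': array([-3.14067962e+00, -1.10121090e-04,  4.10821352e-01]), 'ft_force': array([ 0.25761103, -1.51073623,  0.03424825]), 'opening': 1.0002751917717023}
```

View pics/top0.png

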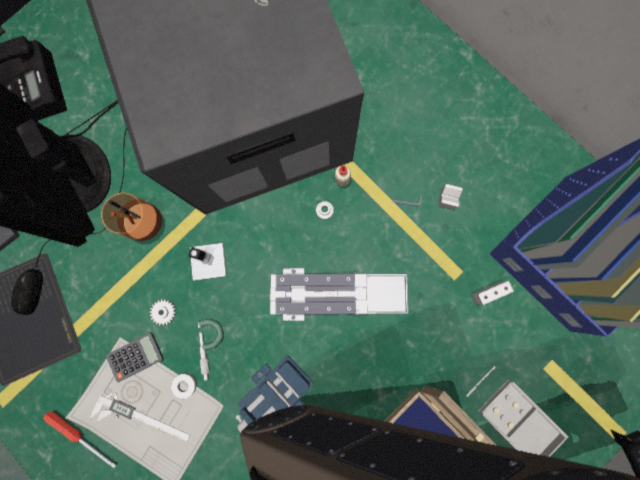

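View pics/side0.png

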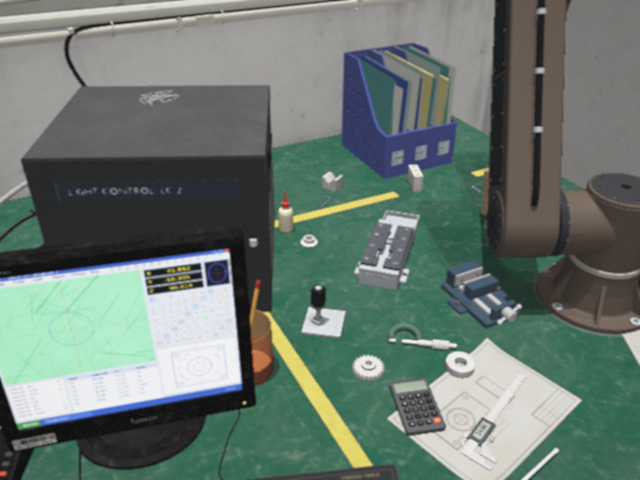

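The top view shows the scraper at about (200,257) on the rest plate (208,262). The bed spans columns 270–365 and the tray goes to 408, with the slot along the image columns. I'll enlarge both areas.

```bash
python3 - <<'E'
import cv2,numpy as np
t=cv2.imread("pics/top0.png");s=cv2.imread("pics/side0.png")
a=cv2.resize(t[260:328,262:416],(770,340),interpolation=cv2.INTER_CUBIC)  # x5
b=cv2.resize(t[235:287,182:234],(260,260),interpolation=cv2.INTER_CUBIC) #x5
c=cv2.resize(s[205:292,352:424],(216,260)+() if 0 else (216,261),interpolation=cv2.INTER_CUBIC)[:260] #x3
d=cv2.resize(s[275:340,295:355],(240,260),interpolation=cv2.INTER_CUBIC) #x4
o=np.zeros((600,770,3),np.uint8);o[:340]=a;o[340:,:260]=b;o[340:,270:486]=c;o[340:,500:740]=d
cv2.imwrite("pics/c1.png",o)
E
```

```text
(no output)
```

View pics/c1.png

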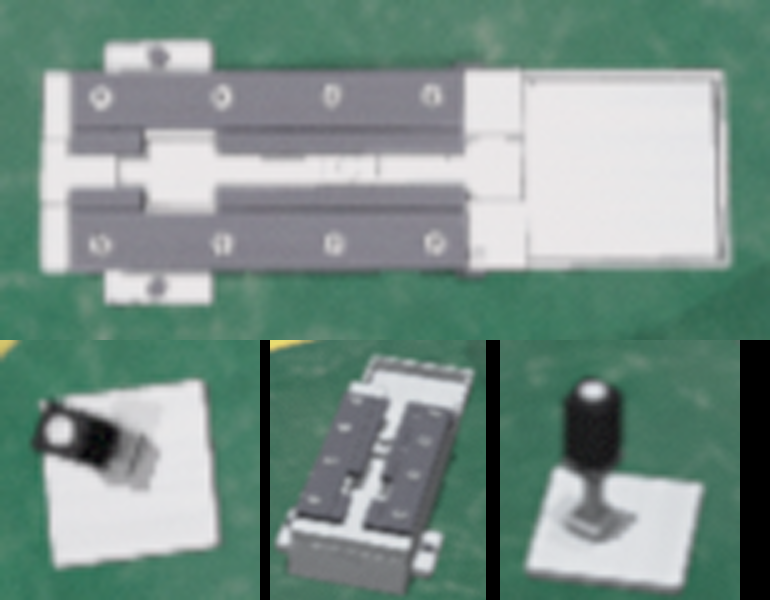

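The crop shows the pocket at crop columns 145–216, the bed at 42–524, a faint scrap at about 320–380, and the scraper slightly rotated on its plate.

```bash
cat > h.py <<'E'
import numpy as np,cv2
C={}
TOP=dict(K=np.array([[436.2185,0,317.6739],[0,436.2185,238.931],[0,0,1]]),pose=np.array([[0.0173,-0.9909,0.1338,461.5281],[-0.9995,-0.0134,0.0302,-21.0064],[-0.0281,-0.1343,-0.9905,1044.9805],[0,0,0,1]]))
SIDE=dict(K=np.array([[616.2988,0,331.9233],[0,616.2988,224.5935],[0,0,1]]),pose=np.array([[-0.9546,-0.1711,0.2438,247.2148],[-0.2974,0.5032,-0.8114,1216.4576],[0.0161,-0.8471,-0.5312,863.4131],[0,0,0,1]]))
def back(c,uv,z):
    uv=np.atleast_2d(uv).astype(float);d=np.c_[uv,np.ones(len(uv))]@np.linalg.inv(c["K"]).T@c["pose"][:3,:3].T
    o=c["pose"][:3,3];return o+d*((z-o[2])/d[:,2])[:,None]
def proj(c,P):
    p=(np.atleast_2d(P)-c["pose"][:3,3])@c["pose"][:3,:3]@c["K"].T;return p[:,:2]/p[:,2:]
E
python3 - <<'E'
from h import *
np.set_printoptions(precision=1,suppress=True)
f=lambda a,s,o:(np.array(a,float)+.5)/s-.5+np.array(o)
B=back(TOP,f([(42,70),(42,270),(524,70),(524,268)],5,(262,260)),52);print("bed",B)
m=B.mean(0);ax=(B[2]+B[3]-B[0]-B[1])/2;yaw=np.arctan2(ax[1],ax[0]);print(m,np.linalg.norm(ax),np.degrees(yaw))
u=np.array([np.cos(yaw),np.sin(yaw)]);
pk=back(TOP,f([(145,171),(216,171),(180,130),(180,212)],5,(262,260)),52);print("pocket",(pk-m)[:,:2]@u,(pk-m)[:,:2]@[-u[1],u[0]])
sc=back(TOP,f([(320,168),(380,168),(340,168)],5,(262,260)),48);print("scrap?",(sc-m)[:,:2]@u)
R=back(TOP,f([(40,62),(204,40),(217,207),(55,227)],5,(182,235)),8);r=R.mean(0);print("rest",r,[np.degrees(np.arctan2(*(R[i]-R[j])[1::-1])) for i,j in((1,0),(2,3),(0,3),(1,2))])
Rs=back(SIDE,f([(558,128),(703,145),(683,247),(525,230)],4,(295,275))-np.array([125,0]),8);print("rest side",Rs.mean(0))
h1=back(TOP,f([(60,90)],5,(182,235)),96);h2=back(SIDE,f([(94,48)],4,(295,275)),96);print("handle top",h1,h2)
E
```

```text
bed [[ 514.4  116.7   52. ]
 [ 424.5  113.8   52. ]
 [ 517.9 -102.6   52. ]
 [ 429.3 -102.8   52. ]]
[471.5   6.3  52. ] 217.94034601757045 -88.9092884603564
pocket [-62.2 -30.  -46.4 -46.2] [ -0.8  -0.9  17.6 -19.2]
scrap? [17.  44.2 26.1]
rest [543.8 274.5   8. ] [np.float64(-81.52841201915838), np.float64(-82.085832073932), np.float64(8.447585058495815), np.float64(7.11410288082161)]
rest side [542.6 277.9   8. ]
handle top [[555.6 281.1  96. ]] [[555.7 278.3  96. ]]
```

```bash
python3 - <<'E'
from h import *
x,y=555.6,279.7
rows=[]
for c,n,x0,y0 in((TOP,"top0",184,238),(SIDE,"side0",300,278)):
    im=cv2.imread(f"pics/{n}.png")[y0:y0+34 if n=="top0" else y0+50,x0:x0+34 if n=="top0" else x0+50]
    s=266/im.shape[0];big=cv2.resize(im,(266,266),interpolation=cv2.INTER_CUBIC)
    r=[]
    for yaw in(None,-12,-24):
        b=big.copy()
        if yaw is not None:
          for h,z in((11,8),(11,16),(12,48),(12,96)):
            k=np.radians(yaw);q=np.array([[1,1],[-1,1],[-1,-1],[1,-1]])*h@np.array([[np.cos(k),np.sin(k)],[-np.sin(k),np.cos(k)]])
            p=proj(c,np.c_[q+[x,y],[z]*4]);p=((p-[x0,y0]+.5)*s-.5).round().astype(int)
            cv2.polylines(b,[p],True,(0,0,255) if h==11 else (255,255,0),1)
        r.append(b)
    rows.append(np.hstack(r))
cv2.imwrite("pics/c2.png",np.vstack(rows))
E
```

```text
(no output)
```

View pics/c2.png

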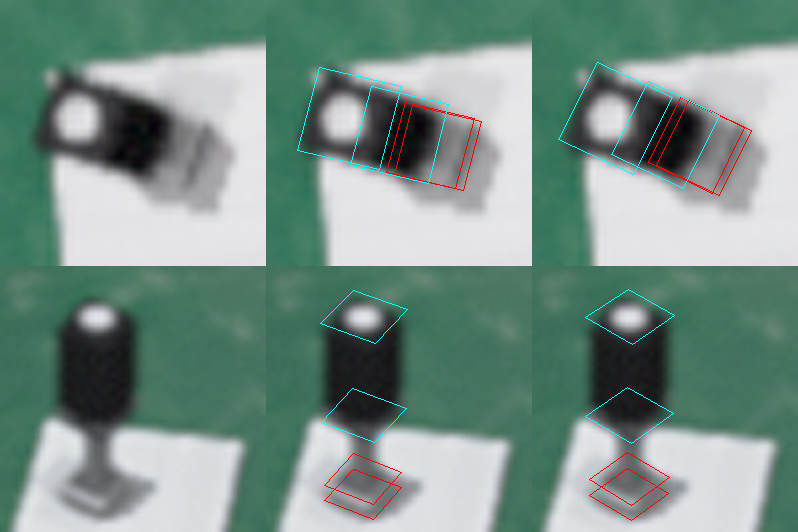

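The overlay at yaw ≈ -24° matches both the handle and the foot, so the scraper is at (555.6, 279.7). I'll work out the shifts next.

```bash
cat > to.py <<'E'
import sys,numpy as np
from cell import env
from scipy.spatial.transform import Rotation as R
np.set_printoptions(precision=2,suppress=True)
def go(x,y,z,psi):
    s=env.state();M=R.from_euler("xyz",s["tcp_rot"]).as_matrix();p=np.degrees(s["tcp_rot"][2])
    print("shift",M.T@(np.array([x,y,z])-s["eef_pos"]),"turn",(p-psi+180)%360-180)
if __name__=="__main__":
    s=env.state();print("t",s["t"],s["eef_pos"],np.degrees(s["tcp_rot"]),"F",s["ft_force"],"M",s["moment"],"op",s["opening"]*95.1,s["grip_force"],"q",s["joints"])
    if len(sys.argv)>4: go(*map(float,sys.argv[1:5]))
E
python3 to.py 555.6 279.7 180 -24
```

```text
t 0.1 [ 249.57 -572.8   233.15] [-179.95   -0.01   23.54] F [ 0.26 -1.51  0.03] M [ 0.02 -0.05  0.02] op 95.12617073748889 0.0 q [-1.27  0.49  1.56  0.    1.09 -0.11]
shift [ 621.02 -659.31   53.82] turn 47.5383295824046
```

```bash
python3 -m crank '[[28,-30,0,0,60],[56,-59,0,0,60],[84,-89,0,0,60],[112,-119,0,0,60],[140,-149,0,0,60],[168,-178,0,0,60],[196,-208,0,0,60],[224,-238,0,3,60],[252,-267,0,8,60],[280,-297,0,14,60]]'; python3 to.py 555.6 279.7 180 -24
```

```text
t: 0.93
eef_pos: [387.1, -189.3, 233.6]
tcp_rot: [-3.142, -0.0, 0.169]
ft_force: [0.2, -0.6, -0.3]
opening: 0.632
grip_force: 0.0
t 0.9333 [ 387.1  -189.34  233.63] [-180.     -0.      9.68] F [ 0.23 -0.58 -0.3 ] M [ 0.   -0.06 -0.02] op 60.0902863091367 0.0 q [-0.61  0.21  2.01  0.    0.92  0.79]
shift [ 245.   -434.01   53.63] turn 33.68488949453152
```

```bash
python3 -m crank '[[20,-35,0,4,60],[40,-70,0,8,60],[60,-105,0,12,60],[80,-140,0,16,60],[100,-175,0,20,60],[120,-210,0,24,60],[140,-245,0,28,60],[160,-280,0,32,60],[178,-315,20,33.7,60],[196,-350,30,33.7,60]]'; python3 to.py 555.6 279.7 140 -24
```

```text
t: 1.77
eef_pos: [519.3, 187.7, 202.9]
tcp_rot: [3.141, 0.0, -0.417]
ft_force: [0.8, -0.5, -0.3]
opening: 0.628
grip_force: 0.0
t 1.7667 [519.28 187.75 202.92] [179.98   0.01 -23.9 ] F [ 0.8  -0.48 -0.25] M [ 0.05  0.08 -0.03] op 59.76476453161473 0.0 q [ 0.23  0.42  1.77 -0.    0.94  2.22]
shift [ -4.03 -98.81  62.88] turn 0.10474507419039014
```

```bash
cat > shot.py <<'E'
import sys,cv2,numpy as np
from cell import env
# name out x0 y0 w h scale
n,o=sys.argv[1:3];x,y,w,h,s=map(int,sys.argv[3:8])
c=env.read_camera(n);cv2.imwrite(f"pics/{o}.png",cv2.resize(c["img"][y:y+h,x:x+w],None,fx=s,fy=s,interpolation=cv2.INTER_CUBIC))
E
python3 -m crank '[[-1,-30,10,0,60],[-2,-60,20,0,60],[-4,-85,40,0,60],[-4,-98.8,60,0,60],[-4,-98.8,80,0,60],[-4,-98.8,100,0,60],[-4,-98.8,120,0,60],[-4,-98.8,132,0,60],[-4,-98.8,136,0,60],[-4,-98.8,136,0,60]]'; python3 to.py 555.6 279.7 66 -24; python3 shot.py side s1 280 250 100 100 5
```

```text
t: 2.6
eef_pos: [555.3, 277.7, 67.2]
tcp_rot: [3.14, 0.001, -0.415]
ft_force: [0.7, -0.5, 0.2]
opening: 0.632
grip_force: 0.0
t 2.6 [555.27 277.7   67.16] [179.93   0.07 -23.79] F [ 0.72 -0.49  0.18] M [ 0.06  0.   -0.02] op 60.13136220132891 0.0 q [ 0.36  0.68  1.71 -0.    0.75  2.34]
shift [-0.5  -1.96  1.16] turn 0.20928084858766738
```

View pics/s1.png

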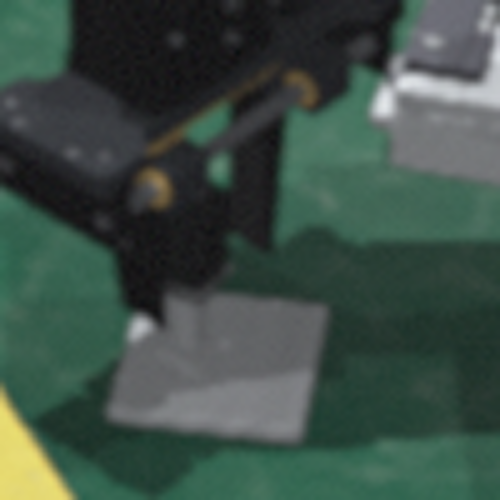

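The fingers straddle the handle, with the stem visible at about (190,320) and the tool still upright. I'll close gently.

```bash
python3 -m crank '[[0,-2,1,0,40],[0,-2,1,0,30],[0,-2,1,0,28],[0,-2,1,0,26],[0,-2,1,0,25],[0,-2,1,0,24],[0,-2,1,0,22],[0,-2,1,0,18],[0,-2,1,0,15],[0,-2,1,0,15]]'; python3 to.py
```

```text
t: 3.48
eef_pos: [556.5, 279.7, 67.1]
tcp_rot: [-3.141, -0.0, -0.415]
ft_force: [1.0, 0.8, 1.8]
opening: 0.253
grip_force: 30.0
t 3.4833 [556.48 279.73  67.12] [-179.99   -0.02  -23.79] F [1.02 0.76 1.82] M [0.07 0.   0.05] op 24.09691283607264 29.99001055955887 q [ 0.36  0.69  1.71 -0.    0.75  2.35]
```

```bash
python3 -m crank '[[0,0,-2,0,15],[0,0,-5,0,15],[0,0,-12,0,15],[0,0,-22,0,15],[0,0,-34,0,15],[0,0,-46,0,15],[0,0,-58,0,15],[0,0,-66,0,15],[0,0,-70,0,15],[0,0,-70,0,15]]'; python3 to.py 469.8 52.3 137 1.1
```

```text
t: 4.32
eef_pos: [556.7, 279.9, 138.3]
tcp_rot: [-3.14, -0.001, -0.415]
ft_force: [-0.1, 0.0, -2.6]
opening: 0.253
grip_force: 30.0
t 4.3167 [556.66 279.86 138.27] [-179.93   -0.08  -23.78] F [-0.07  0.   -2.61] M [ 0.08  0.06 -0.02] op 24.018128797909103 29.989116489887238 q [ 0.36  0.59  1.66 -0.    0.89  2.35]
shift [ 12.27 243.27   0.99] turn -24.880380920255647
```

Lifted: Fz fell to about -2.6, which is the tool's weight. Now moving over the pocket, turning as it goes.

```bash
python3 -m crank '[[1,10,0,-1,15],[2,35,0,-4,15],[4,68,0,-8,15],[6,102,0,-12,15],[8,136,0,-16,15],[9,170,0,-20,15],[11,204,0,-23,15],[12,230,0,-24.9,15],[12.3,243,0,-24.9,15],[12.3,243.3,0,-24.9,15]]'; python3 to.py 469.8 52.3 120 1.1;python3 shot.py top t1 262 225 120 100 6;
```

```text
t: 5.15
eef_pos: [468.4, 50.2, 136.7]
tcp_rot: [3.141, 0.001, 0.017]
ft_force: [0.7, 0.2, -1.7]
opening: 0.249
grip_force: 30.0
t 5.15 [468.4   50.22 136.74] [179.99   0.08   0.98] F [ 0.69  0.16 -1.73] M [ 0.08  0.01 -0.01] op 23.66238825792218 29.988846480846405 q [-0.03  0.42  2.03 -0.    0.69  1.52]
shift [ 1.46 -2.06 16.74] turn -0.12084206286763788
```

View pics/t1.png

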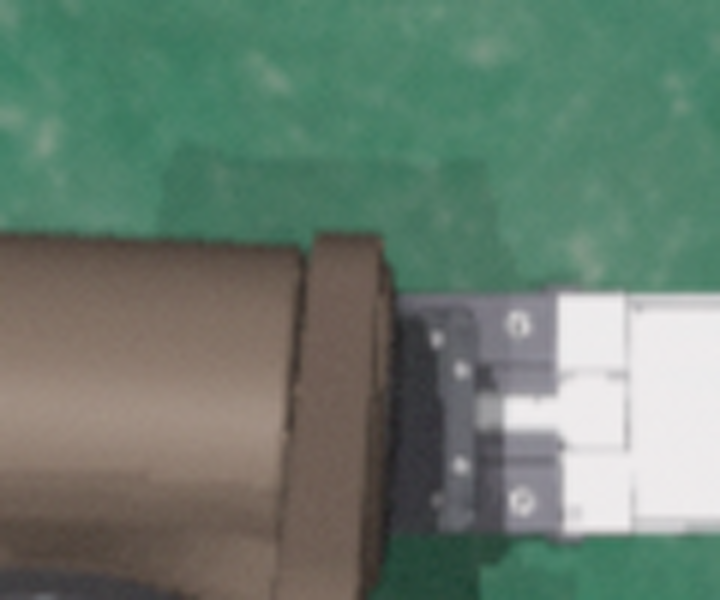

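```bash
python3 -m crank '[[1.5,-2,5,0,15],[1.5,-2,12,0,15],[1.5,-2,18,0,15],[1.5,-2,22,0,15],[1.5,-2,24,0,15],[1.5,-2,25,0,15],[1.5,-2,25.5,0,15],[1.5,-2,25.5,0,15],[1.5,-2,25.5,0,15]]'; python3 to.py; python3 -m crank '[[0,0,0.5,0,15],[0,0,1,0,15],[0,0,1.5,0,15],[0,0,1.5,0,15]]';  python3 to.py 469.8 52.3 92 1.1
```

```text
t: 5.95
eef_pos: [471.0, 54.2, 111.6]
tcp_rot: [3.141, -0.0, 0.02]
ft_force: [-0.4, 0.7, -3.2]
opening: 0.25
grip_force: 30.0
t 5.95 [471.03  54.17 111.61] [179.99  -0.02   1.12] F [-0.35  0.68 -3.16] M [-0.    0.01 -0.02] op 23.782516720737537 29.989130795001984 q [-0.02  0.46  2.05 -0.    0.63  1.53]
t: 6.28
eef_pos: [470.9, 54.1, 109.9]
tcp_rot: [3.141, -0.0, 0.019]
ft_force: [-0.0, 0.6, -2.1]
opening: 0.25
grip_force: 30.0
t 6.2833 [470.92  54.13 109.93] [179.99  -0.     1.11] F [-0.03  0.58 -2.08] M [ 0.01  0.   -0.03] op 23.74671510031761 29.989255964756012 q [-0.02  0.47  2.05 -0.    0.63  1.53]
shift [-1.15  1.8  17.93] turn 0.012731545679770306
```

```bash
python3 -m crank '[[-0.5,1,0.5,0,15],[-1,1.8,1,0,15],[-1,1.8,2,0,15],[-1,1.8,3,0,15],[-1,1.8,4,0,15],[-1,1.8,4,0,15],[-1,1.8,4,0,15]]'; python3 to.py; python3 -m crank '[[0,0,1,0,15],[0,0,2,0,15],[0,0,3,0,15],[0,0,4,0,15],[0,0,5,0,15],[0,0,5,0,15]]';  python3 to.py 469.8 52.3 92 1.1
```

```text
t: 6.87
eef_pos: [470.0, 52.4, 105.9]
tcp_rot: [3.141, 0.0, 0.02]
ft_force: [-1.0, 0.0, -2.3]
opening: 0.25
grip_force: 30.0
t 6.8667 [469.97  52.36 105.9 ] [179.99   0.01   1.12] F [-0.97  0.01 -2.26] M [0.09 0.03 0.01] op 23.759126014873303 29.989022612571716 q [-0.03  0.47  2.06 -0.    0.61  1.52]
t: 7.37
eef_pos: [469.9, 52.3, 100.8]
tcp_rot: [3.142, 0.0, 0.019]
ft_force: [-0.5, -1.1, -2.2]
opening: 0.248
grip_force: 30.0
t 7.3667 [469.9   52.35 100.76] [180.     0.02   1.12] F [-0.55 -1.09 -2.22] M [ 0.02  0.   -0.  ] op 23.560486649847974 29.989133477211 q [-0.03  0.48  2.06 -0.    0.6   1.52]
shift [-0.1   0.04  8.76] turn 0.017124306331481876
```

```bash
python3 -m crank '[[0,0,1,0,15],[0,0,2,0,15],[0,0,3,0,15],[0,0,4,0,15],[0,0,5,0,15],[0,0,6,0,15],[0,0,7,0,15],[0,0,7.5,0,15],[0,0,8,0,15],[0,0,8,0,15]]'; python3 to.py; python3 -m crank '[[0,0,0.5,0,15],[0,0,1,0,15],[0,0,1.5,0,15],[0,0,1.5,0,15]]';  python3 to.py
```

```text
t: 8.2
eef_pos: [470.0, 52.3, 92.9]
tcp_rot: [3.142, 0.0, 0.02]
ft_force: [-0.2, -0.8, -1.9]
opening: 0.251
grip_force: 30.0
t 8.2 [469.97  52.33  92.88] [179.99   0.01   1.12] F [-0.17 -0.83 -1.92] M [ 0.08  0.03 -0.06] op 23.823956647392905 29.98913884162903 q [-0.03  0.5   2.07 -0.    0.58  1.52]
t: 8.53
eef_pos: [469.9, 52.3, 91.4]
tcp_rot: [3.141, 0.0, 0.02]
ft_force: [0.6, -0.7, -1.7]
opening: 0.252
grip_force: 30.0
t 8.5333 [469.93  52.33  91.36] [179.99   0.01   1.12] F [ 0.55 -0.65 -1.72] M [0.05 0.06 0.04] op 23.95260897364696 29.989173710346222 q [-0.03  0.5   2.07 -0.    0.58  1.52]
```

```bash
p(){ python3 to.py | cut -c1-110; }; python3 -m crank '[[1,0,-1,0,15],[2,0,-1,0,15],[3,0,-1,0,15],[3,0,-1,0,15]]'>/dev/null;p;  python3 -m crank '[[0.5,0,0,0,15],[1,0,0,0,15],[1,0,0,0,15]]'>/dev/null; p;python3 -m crank '[[0.5,0,0,0,15],[1,0,0,0,15],[1,0,0,0,15]]'>/dev/null; p
```

```text
t 8.8667 [473.28  52.39  92.5 ] [179.99  -0.02   1.12] F [ 0.43  0.26 -1.45] M [-0.04  0.03 -0.03] op 23.66142
t 9.1167 [474.06  52.42  92.45] [179.99  -0.     1.12] F [-0.5   0.84 -3.34] M [0.07 0.02 0.05] op 23.50639403
t 9.3667 [475.07  52.44  92.46] [179.99  -0.     1.12] F [ 0.39  0.53 -2.87] M [ 0.06 -0.   -0.06] op 23.67915
```

```bash
p(){ python3 to.py | cut -c1-110; }; python3 -m crank '[[0.5,0,0,0,15],[1,0,0,0,15],[1,0,0,0,15]]'>/dev/null;p;  python3 -m crank '[[0.5,0,0,0,15],[1,0,0,0,15],[1,0,0,0,15]]'>/dev/null; p
```

```text
t 9.6167 [476.08  52.47  92.46] [179.99  -0.     1.12] F [-1.38 -0.4  -2.3 ] M [0.01 0.02 0.03] op 23.85876820
t 9.8667 [476.32  52.5   92.35] [180.     0.1    1.12] F [-3.69  0.43  0.34] M [-0.09  0.94  0.01] op 23.85355
```

```bash
p(){ python3 to.py | cut -c1-110; }; python3 -m crank '[[-2,0,0,0,15],[-5,0,0,0,15],[-7,0,0,0,15],[-7,0,0,0,15]]'>/dev/null;p;  python3 -m crank '[[-0.5,0,0,0,15],[-1,0,0,0,15],[-1,0,0,0,15]]'>/dev/null; p;  python3 -m crank '[[-0.5,0,0,0,15],[-1,0,0,0,15],[-1,0,0,0,15]]'>/dev/null; p
```

```text
t 10.2 [469.7   52.36  92.51] [180.    -0.01   1.12] F [-0.78  0.19 -1.75] M [0.07 0.01 0.01] op 23.8866831198
t 10.45 [469.02  52.32  92.49] [180.    -0.01   1.12] F [-0.06  0.6  -2.5 ] M [ 0.03  0.03 -0.03] op 24.127720
t 10.7 [468.17  52.29  92.49] [179.99  -0.03   1.12] F [ 0.99 -0.35 -2.67] M [ 0.05 -0.24  0.03] op 23.8526155
```

```bash
p(){ python3 to.py | cut -c1-110; }; python3 -m crank '[[2,0,0,0,15],[4,0,0,0,15],[4,3,0,0,15],[4,8,0,0,15],[4,14,0,0,15],[4,20,0,0,15],[4,26,0,0,15],[4,32,0,0,15],[4,36,0,0,15],[4,36,0,0,15]]'>/dev/null;p;  python3 -m crank '[[1.5,0,0,0,15],[3,0,0,0,15],[3,0,0,0,15]]'>/dev/null; p;  python3 -m crank '[[0.5,0,0,0,15],[1,0,0,0,15],[1,0,0,0,15]]'>/dev/null; p
```

```text
t 11.5333 [472.74  15.49  92.48] [179.99  -0.01   1.06] F [-0.05 -0.22 -1.57] M [0.01 0.02 0.03] op 23.6817388
t 11.7833 [476.04  16.6   92.5 ] [179.99  -0.02   1.13] F [-0.27 -0.26 -2.32] M [ 0.01  0.06 -0.04] op 24.0143
t 12.0333 [476.29  16.67  92.41] [-180.      0.06    1.13] F [-2.51  0.08 -1.17] M [0.14 0.52 0.01] op 23.7208
```

```bash
p(){ python3 to.py | cut -c1-110; }; python3 -m crank '[[-2,0,0,0.5,15],[-4.2,0,0,0.9,15],[-4.2,0,0,0.9,15]]'>/dev/null;p;  python3 -m crank '[[0,3,0,0,15],[0,6,0,0,15],[0,9,0,0,15],[0,12,0,0,15],[0,15,0,0,15],[0,18,0,0,15],[0,20,0,0,15],[0,20,0,0,15]]'>/dev/null; p;  python3 -m crank '[[0,3,0,0,15],[0,6,0,0,15],[0,9,0,0,15],[0,12,0,0,15],[0,15,0,0,15],[0,18,0,0,15],[0,20,0,0,15],[0,20,0,0,15]]'>/dev/null; p
```

```text
t 12.2833 [472.15  16.41  92.47] [179.99  -0.     0.18] F [-0.24 -0.65 -1.94] M [0.04 0.05 0.04] op 24.0137097
t 12.95 [472.61  -4.03  92.47] [179.99  -0.01   0.19] F [ 0.27  0.31 -3.11] M [ 0.06  0.02 -0.03] op 23.782217
t 13.6167 [472.66 -24.03  92.47] [179.99  -0.     0.2 ] F [ 0.15 -0.33 -2.03] M [0.03 0.05 0.02] op 23.9763890
```

```bash
p(){ python3 to.py | cut -c1-110; }; python3 -m crank '[[-0.5,3,0,0,15],[-0.5,6,0,0,15],[-0.5,9,0,0,15],[-0.5,12,0,0,15],[-0.5,12,0,0,15]]'>/dev/null;p;  python3 -m crank '[[1.5,0,0,0,15],[3.5,0,0,0,15],[4,0,0,0,15],[4,0,0,0,15]]'>/dev/null; p; python3 -m crank '[[0.4,0,0,0,15],[0.4,0,0,0,15]]'>/dev/null; p; python3 -m crank '[[-2,0,0,0,15],[-5,0,0,0,15],[-8,0,0,0,15],[-8,0,0,0,15]]'>/dev/null; p; python3 -m crank '[[-0.4,0,0,0,15],[-0.4,0,0,0,15]]'>/dev/null; p
```

```text
t 14.0333 [472.24 -36.15  92.47] [179.99  -0.01   0.19] F [ 0.75  1.09 -2.83] M [0.04 0.02 0.01] op 23.7156616
t 14.3667 [476.43 -35.54  92.47] [179.99  -0.01   0.23] F [ 0.33 -0.3  -2.36] M [ 0.05  0.04 -0.01] op 23.7488
t 14.5333 [476.64 -35.53  92.46] [179.99  -0.     0.23] F [ 0.34 -0.1  -2.35] M [0.01 0.04 0.  ] op 23.7742304
t 14.8667 [469.93 -35.75  92.8 ] [179.96  -0.26   0.19] F [ 7.21  2.01 -5.63] M [ 0.46 -1.56 -0.03] op 23.6628
t 15.0333 [469.88 -35.77  92.8 ] [179.96  -0.28   0.19] F [ 8.55  2.94 -6.84] M [ 0.5  -1.71  0.03] op 23.8021
```

```bash
python3 shot.py top t2 330 255 90 70 6
```

```text
(no output)
```

View pics/t2.png

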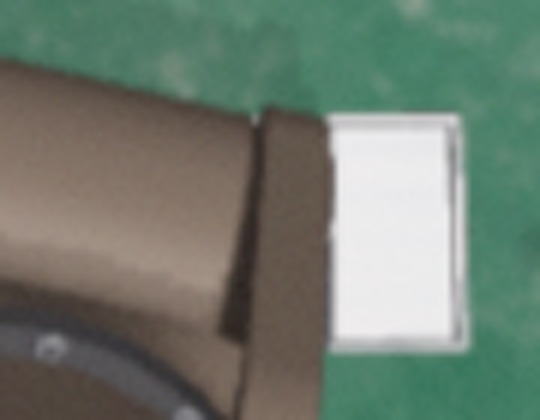

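The -x contact came early. In the neck the stem touches at ±3, where the foot had ±4 in the pocket. All the contacts then fit a slot yaw of -88.9° as first measured, so I'm recentring.

```bash
p(){ python3 to.py | cut -c1-110; }; python3 -m crank '[[2,0,0,-0.5,15],[5.5,0,0,-0.9,15],[5.5,0,0,-0.9,15]]'>/dev/null;p;  python3 -m crank '[[1,0,0,0,15],[2,0,0,0,15],[2.5,0,0,0,15],[2.5,0,0,0,15]]'>/dev/null; p; python3 -m crank '[[0.4,0,0,0,15],[0.8,0,0,0,15],[0.8,0,0,0,15]]'>/dev/null; p; python3 -m crank '[[-2,0,0,0,15],[-5,0,0,0,15],[-5.8,0,0,0,15],[-5.8,0,0,0,15]]'>/dev/null; p; python3 -m crank '[[-0.4,0,0,0,15],[-0.8,0,0,0,15],[-0.8,0,0,0,15]]'>/dev/null; p
```

```text
t 15.3333 [473.91 -35.65  92.48] [179.99   0.01   1.15] F [-0.89  0.9  -2.51] M [ 0.04 -0.   -0.  ] op 23.8523
t 15.6667 [476.16 -35.58  92.44] [180.     0.01   1.12] F [-0.41 -0.32 -2.24] M [ 0.05  0.01 -0.01] op 24.1004
t 15.9167 [476.42 -35.51  92.39] [-179.99    0.08    1.12] F [-3.03 -0.91 -0.38] M [-0.17  0.72  0.05] op 23.5
t 16.25 [471.05 -35.67  92.52] [179.99  -0.02   1.11] F [ 0.43 -0.64 -1.68] M [-0.01  0.    0.03] op 23.963391
t 16.5 [470.43 -35.68  92.48] [179.99  -0.01   1.12] F [ 0.03  0.71 -1.35] M [ 0.01 -0.02 -0.03] op 23.9642488
```

```bash
p(){ python3 to.py | cut -c1-110; }; python3 -m crank '[[1.5,0,0,0,15],[2.9,0,0,0,15],[2.9,2,0,0,15],[2.9,4,0,0,15],[2.9,6,0,0,15],[2.9,8,0,0,15],[2.9,10,0,0,15]]'>/dev/null;p;  for i in 1 2 3; do python3 -m crank '[[0,1,0,0,15],[0,2,0,0,15],[0,3,0,0,15],[0,4,0,0,15]]'>/dev/null; p; done
```

```text
t 17.0833 [473.46 -45.87  92.48] [180.    -0.     1.11] F [ 0.85  2.09 -1.81] M [ 0.55 -0.09 -0.02] op 23.8934
t 17.4167 [473.61 -49.17  92.49] [-179.96   -0.01    1.09] F [ 2.32 10.18 -1.57] M [ 2.15 -0.38  0.02] op 23.6
t 17.75 [473.55 -52.98  92.49] [-179.95    0.01    1.1 ] F [ 2.69  9.23 -1.02] M [ 1.93 -0.37  0.05] op 23.700
t 18.0833 [473.69 -57.31  92.48] [-179.98    0.      1.11] F [-0.06  5.07 -1.71] M [ 1.03 -0.29  0.02] op 23.8
```

```bash
p(){ python3 to.py | cut -c1-110; }; for i in 1 2; do python3 -m crank '[[0,1.5,0,0,15],[0,3,0,0,15],[0,4.5,0,0,15],[0,6,0,0,15],[0,7.5,0,0,15]]'>/dev/null; p; done
```

```text
t 18.5 [473.77 -65.38  92.47] [179.99   0.01   1.11] F [ 0.05  0.41 -1.44] M [ 0.2   0.02 -0.02] op 23.5817987
t 18.9167 [474.01 -72.78  92.47] [180.    -0.     1.11] F [ 0.08  0.97 -0.91] M [ 0.22  0.04 -0.02] op 23.9114
```

```bash
p(){ python3 to.py | cut -c1-110; }; for i in 1 2 3; do python3 -m crank '[[0,1.5,0,0,15],[0,3,0,0,15],[0,4.5,0,0,15],[0,6,0,0,15],[0,7.5,0,0,15],[0,9,0,0,15],[0,10,0,0,15]]'>/dev/null; p; done; python3 shot.py side s2 330 190 120 90 6
```

```text
t 19.5 [474.24 -82.81  92.5 ] [179.99  -0.01   1.11] F [ 0.19  0.55 -1.75] M [ 0.19 -0.02 -0.04] op 23.7891405
t 20.0833 [474.4  -92.81  92.47] [179.99  -0.     1.11] F [-0.61 -0.17 -2.13] M [ 0.03 -0.02 -0.02] op 24.2126
t 20.6667 [ 474.59 -102.78   92.47] [180.     0.     1.11] F [-0.1   0.18 -1.08] M [ 0.04  0.05 -0.03] op 23.8
```

View pics/s2.png

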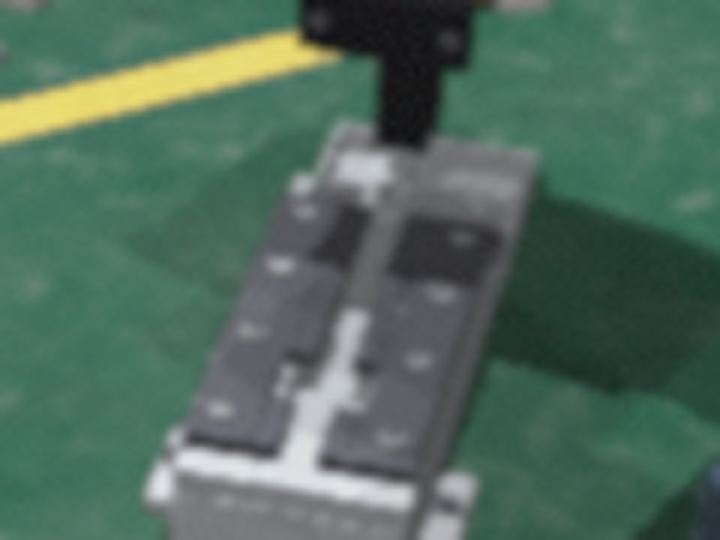

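The slot is empty and the push force is gone. I'll carry the foot out through the open end, lift, and check the tray.

```bash
python3 -m crank '[[0,2,0,0,15],[0,5,0,0,15],[0,9,0,0,15],[0,13,0,0,15],[0,17,0,0,15],[0,21,0,0,15],[0,25,0,0,15],[0,29,0,0,15],[0,30,0,0,15],[0,30,0,0,15]]'; python3 -m crank '[[0,0,-5,0,15],[0,0,-12,0,15],[0,0,-22,0,15],[0,0,-32,0,15],[0,0,-42,0,15],[0,0,-52,0,15],[0,0,-57,0,15],[0,0,-57,0,15]]' >/dev/null; python3 -m crank '[[0,-8,0,0,15],[0,-25,0,0,15],[0,-50,0,0,15],[0,-80,0,0,15],[0,-110,0,0,15],[0,-140,0,0,15],[0,-170,0,0,15],[0,-192,0,0,15],[0,-200,0,0,15],[0,-200,0,0,15]]'>/dev/null; python3 to.py 543.5 276 150 -24; python3 shot.py top t3 330 255 90 70 6
```

```text
t: 21.55
eef_pos: [475.2, -132.9, 92.5]
tcp_rot: [3.141, -0.0, 0.019]
ft_force: [-0.2, -0.2, -2.2]
opening: 0.251
grip_force: 30.0
t 23.05 [470.75  69.03 149.09] [180.     0.05   1.27] F [ 0.63 -0.53 -1.24] M [-0.03  0.05 -0.  ] op 23.657083899093745 29.99989092350006 q [ 0.01  0.4   2.01 -0.    0.73  1.56]
shift [  77.33 -205.3    -0.98] turn 25.27456923079717
```

View pics/t3.png

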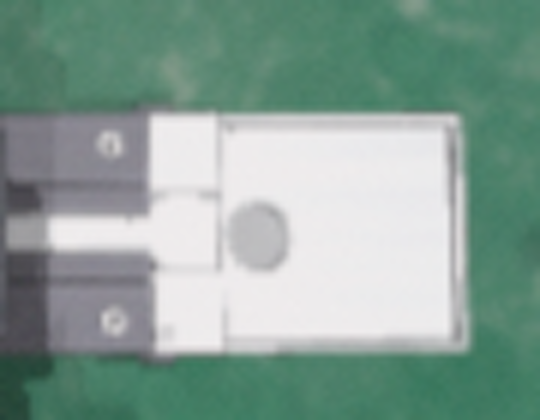

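The scrap lies flat in the tray at crop (258,236). Now returning to the rest plate.

```bash
python3 -m crank '[[3,-8,0,1,15],[10,-28,0,4,15],[20,-54,0,8,15],[31,-82,0,12,15],[42,-112,0,16,15],[54,-142,0,19,15],[65,-172,0,22,15],[74,-195,0,25,15],[78,-204,0,25.2,15],[78,-204,0,25.2,15]]'>/dev/null; python3 -m crank '[[0,0,0,0,15],[0,0,10,0,15],[0,0,25,0,15],[0,0,40,0,15],[0,0,52,0,15],[0,0,60,0,15],[0,0,62,0,15],[0,0,62,0,15]]'>/dev/null; python3 to.py 544.5 276 72 -24
```

```text
t 24.6 [545.18 272.35  86.91] [179.95   0.04 -24.1 ] F [-0.18 -0.05 -1.91] M [ 0.13 -0.03 -0.02] op 24.06664490151011 29.99965399503708 q [ 0.36  0.64  1.73 -0.    0.77  2.35]
shift [-2.1  -3.06 14.91] turn -0.09921061052648383
```

```bash
p(){ python3 to.py | cut -c1-130; }; python3 -m crank '[[-1,-1.5,3,0,15],[-2,-3,8,0,15],[-2,-3,13,0,15],[-2,-3,16,0,15],[-2,-3,17.5,0,15],[-2,-3,18,0,15],[-2,-3,18,0,15]]'>/dev/null; p; for i in 1 2 3; do python3 -m crank '[[0,0,0.3,0,15],[0,0,0.6,0,15],[0,0,0.6,0,15]]'>/dev/null; p; done
```

```text
t 25.1833 [544.68 276.38  69.36] [179.99   0.   -24.08] F [-0.53 -0.5  -1.9 ] M [ 0.03 -0.03  0.06] op 23.893926747953213 29.99964
t 25.4333 [544.75 276.38  68.97] [-179.99   -0.01  -24.09] F [-0.32 -0.21 -1.79] M [ 0.09  0.   -0.01] op 24.2315830689086 29.9996
t 25.6833 [544.67 276.4   68.23] [180.    -0.   -24.08] F [-0.25 -0.59 -2.74] M [ 0.05  0.06 -0.04] op 24.149688809918853 29.99955
t 25.9333 [544.64 276.39  67.57] [179.99   0.   -24.08] F [ 0.64 -0.63 -1.97] M [ 0.08  0.11 -0.  ] op 23.79694068160012 29.999585
```

```bash
p(){ python3 to.py | cut -c1-130; }; for i in 1 2 3; do python3 -m crank '[[0,0,0.3,0,15],[0,0,0.3,0,15],[0,0,0.3,0,15]]'>/dev/null; p; done
```

```text
t 26.1833 [544.71 276.39  67.36] [180.    -0.01 -24.08] F [-0.47  0.52 -0.84] M [0.08 0.02 0.02] op 24.0921041009524 29.9996933341
t 26.4333 [544.71 276.42  67.28] [-180.     -0.01  -24.08] F [-1.61 -0.43  2.44] M [-0.08  0.32  0.01] op 23.65514378639426 30.000
t 26.6833 [544.75 276.4   67.24] [-179.99   -0.02  -24.08] F [-1.72 -0.46  5.93] M [-0.15  0.53  0.07] op 24.057991493602717 30.00
```

Light contact with the plate, so I'll open slowly and rise.

```bash
python3 -m crank '[[0,0,-0.4,0,15],[0,0,-0.4,0,24],[0,0,-0.4,0,24.5],[0,0,-0.4,0,25],[0,0,-0.4,0,26],[0,0,-0.4,0,28],[0,0,-0.4,0,34],[0,0,-0.4,0,44],[0,0,-0.4,0,56],[0,0,-0.4,0,60]]'; python3 -m crank '[[0,0,0,0,60],[0,0,-3,0,60],[0,0,-10,0,60],[0,0,-25,0,60],[0,0,-45,0,60],[0,0,-70,0,60],[0,0,-95,0,60],[0,0,-115,0,60],[0,0,-125,0,60],[0,0,-125,0,60]]'; python3 -m crank '[[0,15,0,0,60],[0,45,0,0,60],[0,80,0,0,60],[0,115,0,0,60],[0,150,0,0,60],[0,185,0,0,60],[0,220,0,0,60],[0,255,0,0,60],[0,280,0,0,60],[0,280,0,0,60]]'; python3 - <<'E'
from cell import env
import cv2,numpy as np
a=env.read_camera("top")["img"][235:287,182:234];b=env.read_camera("side")["img"][275:345,295:355]
o=np.zeros((420,790,3),np.uint8);o[:416,:416]=cv2.resize(a,(416,416),interpolation=2);o[:420,425:785]=cv2.resize(b,(360,420),interpolation=2);cv2.imwrite("pics/f.png",o)
E
```

```text
t: 27.52
eef_pos: [544.7, 276.4, 67.1]
tcp_rot: [3.142, -0.0, -0.42]
ft_force: [-0.4, 0.4, 0.6]
opening: 0.51
grip_force: 0.0
t: 28.35
eef_pos: [545.3, 276.7, 194.7]
tcp_rot: [-3.139, -0.003, -0.42]
ft_force: [-0.0, 0.1, -0.2]
opening: 0.626
grip_force: 0.0
t: 29.18
eef_pos: [428.3, 18.2, 191.3]
tcp_rot: [3.14, 0.002, -0.423]
ft_force: [1.1, 0.0, 1.1]
opening: 0.634
grip_force: 0.0
```

View pics/f.png

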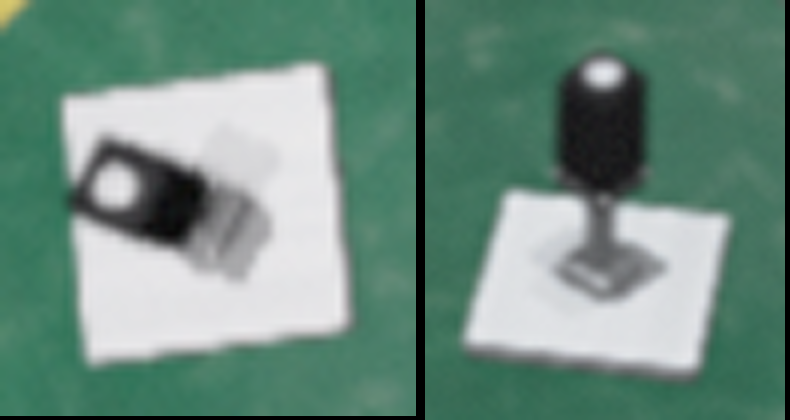

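```bash
python3 - <<'E'
from h import *
np.set_printoptions(precision=1,suppress=True)
f=lambda a,s,o:(np.array(a,float)+.5)/s-.5+np.array(o)
print(back(TOP,f([(65,97),(325,65),(350,330),(88,363)],8,(182,235)),8).mean(0),back(TOP,f([(115,185)],8,(182,235)),96))
print(back(SIDE,f([(85,190),(305,215),(275,373),(40,345)],6,(295,275)),8).mean(0),back(SIDE,f([(179,73)],6,(295,275)),96))
P=proj(TOP,[[544,276,8]]);print(((P-[182,235])+.5)*8)
P=proj(SIDE,[[544,276,16]]);print(((P-[295,275])+.5)*6+[425,0])
E
python3 to.py
```

```text
[544.1 274.4   8. ] [[544.4 275.2  96. ]]
[542.7 277.4   8. ] [[543.5 274.6  96. ]]
[[201.9 214. ]]
[[599.9 258.1]]
t 29.2833 [430.06  20.22 191.6 ] [179.98   0.05 -24.21] F [ 0.62 -0.55 -0.28] M [ 0.07  0.02 -0.  ] op 59.86506241272123 0.0 q [-0.11  0.28  2.06 -0.    0.8   1.89]
```

The scraper stands upright within about 1–2 mm of the plate centre. The scrap is in the tray and the robot is clear of everything.

```bash
python3 -m crank '[[0,0,0,0,60],[0,0,0,0,60],[0,0,0,0,60]]'; python3 -c "
from cell import env
print(env.job_done())"
```

```text
t: 29.53
eef_pos: [430.6, 21.5, 191.9]
tcp_rot: [3.141, 0.0, -0.419]
ft_force: [-0.5, -1.2, 0.6]
opening: 0.632
grip_force: 0.0
the job is handed in; nothing more can be done
None
```

The scrap is in the chip tray, the scraper stands upright within about 1–2 mm of its rest plate's centre, and I handed the job in at about 29.5 s; no verdict came back.

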